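Brush out the white mug

ROBOT

A 6-joint arm with a two-finger parallel gripper is mounted at the origin on a cart in front of the work surface, level with it; the furniture and walls round the work are solid. World frame = base frame: x ahead of the robot, y to its left, z up, the work surface at z = 0. Lengths are in m, angles in rad, forces in N, time in s.
With the tool pointing down it reaches from about 0.35 to 0.875 m from the base axis. Payload 15.5 kg.
Tool frame: the origin (TCP) lies midway between the tips of the shut fingers; the grasp point (between the pads) lies 19 mm behind it; z points along the fingers, y is the line along which they close (so a half turn about z gives the same grasp; the last joint's range is limited). The gripper opens to 85 mm and grips with 20 to 120 N. Pads are 22 mm wide; open, the fingers measure 114 mm over their backs; the gripper's body (76 mm by 85 mm) begins 54 mm behind the grasp point. The pads swing forward as they close: fully open they stand 13 mm farther back than shut.
Start: joints at [1.141, 0.494, 1.345, -0, 1.302, -0.096], TCP at [0.205, 0.591, 0.231] pointing down, gripper open.
Joint ranges: [-2.91, 2.91], [-0.82, 2.16], [0.22, 2.67], [-1.22, 4.37], [0.12, 2.79], [-3.08, 3.08]. Speed limits (rad/s): [1.89, 1.89, 2.57, 3.01, 3.01, 3.01].

INTERFACE

Orientations are given as a 3x3 rotation matrix whose columns are the frame's x, y, z axes.
In Python, from cell import r gives the robot as it stands.
- The arm moves only by the shell command python3 -m jog 'ROWS' [FORCE]. ROWS is JSON, a list of rows, each an object of numbers: "tx", "ty", "tz": the shift along the tool's x, y, z in mm; "wx", "wy", "wz": the turn, a rotation vector about the tool's x, y, z in degrees; "jaw": the finger opening in mm, from 0 to 85.4. In form: [{"tx": .., "ty": .., "tz": .., "wx": .., "wy": .., "wz": .., "jaw": ..}, ...]. A call has exactly 10 rows; each row shifts and turns the commanded pose from where the row before left it, along the tool's axes as they then stand; what a row does not reach is not made up. A row lasts 1/8 s, in which the tool goes at most 62.5 mm and 10.7 degrees, less where a joint would pass 70% of its speed; a pose out of reach is approached as far as the arm can. A call with a gripper value outside its range is refused whole. The fingers move at their own pace and stop on an object; FORCE is the grip in N (left out, the last holds). Time passes only in rows, so rows that do not move let the fingers close, or fill a call up. It gives the time, the measured TCP pose, the force, the opening and the grip force at its end, in the units of the state.
- r.state(): the state, without advancing time (a new reading comes with each control period).
- r.snapshot(name): name is "side" or "top"; returns the picture (384x512x3 uint8, red, green, blue); there is no depth.
- r.calibration(name): a dict with "fx", "fy", "cx", "cy" (pixels), "view" (4x4, takes a point from world to camera coordinates). Camera axes: x right, y up, looking along -z (the intrinsics and any distortion apply to the point x, -y, -z); pixel columns grow to the right and rows downward; lengths in m; the calibration is good to about 2 mm. A picture is of the moment at which its call begins. calibration takes no time and is no camera call.
- r.sign_off(): hands the job in; it is judged then, once.
Trained networks look in the newest picture that a camera, given by its name, has taken for a name from the list of things; names that differ only in an ending like _2 or _b are one class to them, and where a whole thing is asked for, a point or a joint stands for the part that bears it (a point fixed in the world has none). Each returns a list of dicts, best first, with "conf" (0 to 1); they miss things now and then, are a little off and sometimes report something else, mostly with a low value. They report only what shows in the picture. A call takes as long as a camera call. They do not tell look-alikes from the thing itself.
- r.recognise(camera, name): "rect" ([left, top, width, height] in pixels, round what is visible of it).
- r.landmark_of(camera, name): "centre" ([column, row] in pixels: a listed point, or the origin of a listed thing).
The state is a dict: "clock": time; "q": joint angles; "joint_vel": joint speeds; "tau": joint torques, N m; "eef_pos": TCP position; "eef_rot": TCP orientation; "ft_force": force on the tool from outside, world axes, zero at the start; "moment": the same for the moment, N m; "width": opening from 0.0 (shut) to 1.0 (fully open); "grasp_force": force on a finger pad.
Only numpy, scipy, OpenCV 4.12 (cv2) and the standard library are available. Lean on these libraries where they do the work, as an engineer would, in place of code of your own. Each camera call takes 0.05 s, during which the arm holds its last target. There are 200 camera calls.

TASK

Take the bottle brush with the orange handle out of its steel pot and clean the inside of the white speckled mug: move the brush down to the bottom of the mug three times, raising its end to half the mug's height or more between one time and the next. Then put the brush back into its steel pot, bristles down, and let go. Leave the mug standing where it is and do not disturb the dark teal mug or the glass.

Things in the scene. Friction and masses are not known exactly. Their poses are not given: they have to be found in the camera images.
- bottle_brush: Loose bottle brush, 206 mm long, 0.08 kg, starts upright in the steel pot, bristles down. Origin: centre of the flat bristle end; +z runs up the brush. From the end: stiff white bristle head, 32 to 34 mm across, 0 to 70 mm; thin steel stem; round orange handle, 20 mm across, 103 to 198 mm, rounded end at 206 mm. Grip the handle from above at about 178 mm. In the pot it may lean.
- pot_floor (a point): Centre of the inner floor of the brush pot, 5 mm above the worktop; z up. The pot is a plain round brushed steel pot with a black rubber foot, fixed to the worktop: outside 68 mm across, inside 62 mm across, rim 72 mm above the worktop (67 mm above this point). Wall cabinets hang beyond x = 0.58 m, from 0.42 m up: keep wrist and elbow in front of them.
- white_mug_floor (a point): Centre of the inner floor of the white speckled mug, 7 mm above the worktop; z up along the mug's axis, the mug's handle points to -y. The mug stands loose, 0.28 kg, 86 mm across, rim 88 mm above the worktop (81 mm above this point); the hollow is at least 56 mm across at the floor and 62 mm at the rim.
- teal_mug: Bystander: dark grey mug with teal lower part and teal inside, loose, 90 mm across, 122 mm with its handle, 94 mm high. Origin at the underside, 15 mm from the cup's axis towards the handle; the handle points to -y, z up.
- glass_tumbler: Bystander: clear drinking glass without handle, loose, 81 mm across, 92 mm high. Origin: centre of the underside, z up.
Things that resemble listed ones, but are neither listed nor needed, are in the scene too. Leave any yellow look-alike of the bottle_brush alone. Leave any purple look-alike of the part that bears white_mug_floor alone.

How it is judged:
On the way, in this order (a step that is already met when the one before it is completed fails the run):
1. the brush end reaches the bottom of the white mug (first time) (z of bottle_brush in the frame of white_mug_floor below 0.015 m and horizontal distance between bottle_brush and white_mug_floor below 0.03 m), for 0.05 s.
2. the brush end is raised in the mug to half its height or more (z of bottle_brush in the frame of white_mug_floor above 0.035 m and horizontal distance between bottle_brush and white_mug_floor below 0.04 m), for 0.05 s.
3. the brush end reaches the bottom of the white mug (second time) (all of step 1), for 0.05 s.
4. the brush end is raised in the mug to half its height or more (all of step 2), for 0.05 s.
5. the brush end reaches the bottom of the white mug (third time) (all of step 3), for 0.05 s.
At the end, for the whole second after the job is handed in: The brush is back in its pot, bristle end on the pot's floor (within 15 mm), handle up (within 28 degrees), at rest and let go; the white mug stands upright within 30 mm of its start; the teal mug and the glass are within 30 mm of theirs (horizontal distance between bottle_brush and pot_floor below 0.03 m and z of bottle_brush in the frame of pot_floor below 0.015 m and angle between bottle_brush's own z axis and vertical below 0.5 rad and linear speed of bottle_brush below 0.02 m/s and distance of each of white_mug_floor, teal_mug, glass_tumbler from where it was at the start of the episode below 0.03 m and angle between white_mug_floor's own z axis and vertical below 0.1 rad); the robot touches nothing.
It fails at once if the white mug is tipped (angle between white_mug_floor's own z axis and vertical above 0.4 rad).
It fails at once if the teal mug or the glass is tipped or shifted by more than 30 mm (angle between any of teal_mug, glass_tumbler's own z axis and vertical above 0.4 rad or distance of any of teal_mug, glass_tumbler from where it was at the start of the episode above 0.03 m).
It also fails if it takes over 61 s, if anything falls off the work surface, if the arm or the gripper's body presses on something with over 40 N, if the wrist force passes 120 N, or if a joint passes its speed limit or range.

## Working session

There is one attempt and no reset: what is moved stays moved. The work goes in short steps, Python scripts to look and compute and a shell command to move; the robot and the scene stay as the last step left them, time stands still between calls to the robot, and variables do not carry over. Pictures are saved under pics/ and viewed, at most 10 in all, crops included, and the job is handed in when it is done.

```bash
mkdir -p pics; cat > h.py <<'E'
import numpy as np,cv2
from cell import r
def P(c,X):
    k=r.calibration(c);V=np.array(k["view"]);p=V@np.append(X,1);x,y,z=p[0],-p[1],-p[2]
    return np.array([k["fx"]*x/z+k["cx"],k["fy"]*y/z+k["cy"]])
def ray(c,uv):
    k=r.calibration(c);V=np.array(k["view"]);R=V[:3,:3];t=V[:3,3]
    d=np.array([(uv[0]-k["cx"])/k["fx"],-(uv[1]-k["cy"])/k["fy"],-1])
    return -R.T@t,R.T@d
def atz(c,uv,z):
    o,d=ray(c,uv);return o+d*(z-o[2])/d[2]
def tri(uv1,uv2,c1="side",c2="top"):
    o1,d1=ray(c1,uv1);o2,d2=ray(c2,uv2)
    s=np.linalg.lstsq(np.c_[d1,-d2],o2-o1,rcond=None)[0]
    a=o1+d1*s[0];b=o2+d2*s[1];return (a+b)/2,np.linalg.norm(a-b)
def snap(c,n):
    im=r.snapshot(c);cv2.imwrite(f"pics/{n}.png",cv2.cvtColor(im,cv2.COLOR_RGB2BGR));return im
E
python3 - <<'E'
from h import *
np.set_printoptions(precision=3,suppress=True)
ims=[snap(c,c+"0") for c in("side","top")]
cv2.imwrite("pics/both0.png",cv2.cvtColor(np.vstack(ims),cv2.COLOR_RGB2BGR))
for c in("side","top"):
    k=r.calibration(c);print(c,{a:b for a,b in k.items() if a!="view"},ray(c,(256,192)))
    for n in("bottle_brush","pot_floor","white_mug_floor","teal_mug","glass_tumbler"):
        print(n,[(np.round(d["rect"]),round(d["conf"],2)) for d in r.recognise(c,n)] if n!="pot_floor" else "",[(np.round(d["centre"],1),round(d["conf"],2)) for d in r.landmark_of(c,n)])
s=r.state();print(s["clock"],s["eef_pos"],s["eef_rot"],s["width"])
E
```

```text
side {'fx': 426.9581731424511, 'fy': 426.9581731424511, 'cx': 260.04039617678296, 'cy': 189.25933732025757} (array([ 0.42 , -1.071,  0.542]), array([-0.011,  0.928, -0.373]))
bottle_brush [(array([232., 133.,  12.,  59.]), 0.68), (array([270., 137.,   7.,  42.]), 0.59), (array([266., 130.,  11.,  45.]), 0.56)] [(array([239.7, 188.6]), 0.56)]
pot_floor  [(array([269.3, 192.8]), 0.76)]
white_mug_floor [(array([242., 146.,  23.,  29.]), 0.96), (array([251., 185.,  34.,  33.]), 0.84), (array([266., 140.,  28.,  29.]), 0.83)] [(array([281.7, 162.9]), 0.9), (array([251.1, 169.8]), 0.87), (array([268.9, 214.2]), 0.59)]
teal_mug [(array([254., 205.,  50.,  30.]), 0.92)] [(array([275.8, 242.2]), 0.94)]
glass_tumbler [(array([258., 232.,  37.,  51.]), 0.69)] [(array([276.7, 274.9]), 0.79), (array([271.4, 216.5]), 0.46)]
top {'fx': 402.5539439580685, 'fy': 402.5539439580685, 'cx': 252.18719257118204, 'cy': 197.8843803640225} (array([0.248, 0.156, 1.185]), array([ 0.164, -0.028, -0.986]))
bottle_brush [(array([202., 169.,  18.,  23.]), 0.77), (array([185., 214.,  18.,  20.]), 0.74), (array([168., 171.,  20.,  21.]), 0.69)] [(array([185.2, 188.2]), 0.73), (array([197.8, 224.9]), 0.7), (array([213.5, 189.5]), 0.64)]
pot_floor  [(array([213.7, 188.1]), 0.7)]
white_mug_floor [(array([254., 173.,  34.,  38.]), 0.73), (array([ 83., 151.,  38.,  44.]), 0.73), (array([116., 193.,  46.,  33.]), 0.64)] [(array([134.7, 211.4]), 0.82), (array([106.1, 170.3]), 0.59)]
teal_mug [(array([314., 157.,  34.,  48.]), 0.62)] [(array([321.9, 186.8]), 0.57)]
glass_tumbler [(array([361., 170.,  33.,  32.]), 0.79)] [(array([371. , 190.2]), 0.89)]
1.0 [0.205 0.591 0.231] [[-0.945  0.328  0.   ]
 [ 0.328  0.945  0.   ]
 [-0.     0.    -1.   ]] 1.001250514202826
```

View pics/side0.png

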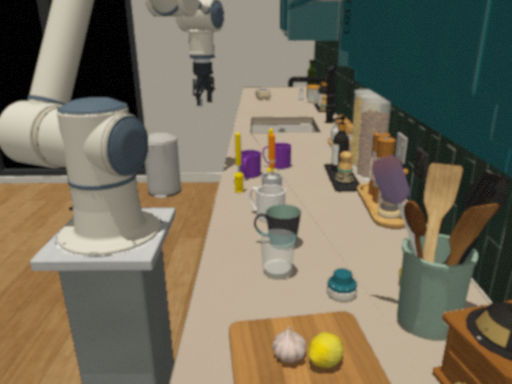

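View pics/top0.png

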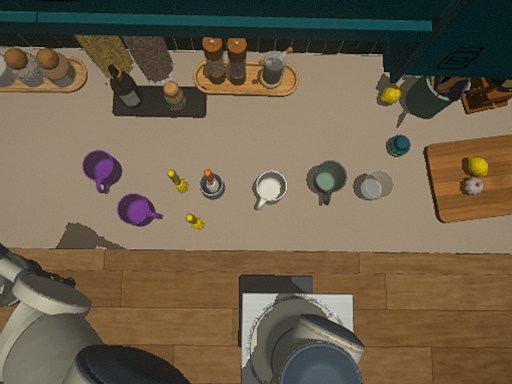

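The side view shows the orange handle at about (271,148), behind the white mug at (268,198). In the top view the orange brush leans in the pot at (211,185), the white mug is at (270,188), the teal mug at (327,181) and the glass at (373,186). Yellow brushes are at (178,180) and (196,221).

```bash
python3 - <<'E'
from h import *
t=cv2.imread("pics/top0.png")[150:235,165:295];s=cv2.imread("pics/side0.png")[125:225,225:310]
a=cv2.resize(t,None,fx=6,fy=6,interpolation=cv2.INTER_CUBIC);a=a[:, :]
cv2.imwrite("pics/tz.png",a)
cv2.imwrite("pics/sz.png",cv2.resize(s,None,fx=6,fy=6,interpolation=cv2.INTER_CUBIC))
np.set_printoptions(precision=3,suppress=True)
for c in("top","side"):
    im=cv2.imread(f"pics/{c}0.png");h=cv2.cvtColor(im,cv2.COLOR_BGR2HSV)
    m=cv2.inRange(h,(2,150,90),(15,255,255));n,l,st,ce=cv2.connectedComponentsWithStats(m)
    print(c,[(st[i],ce[i]) for i in range(1,n) if st[i][4]>8])
print("pot floor",atz("top",(213.7,188.1),.005),tri((269.3,192.8),(213.7,188.1)))
print("mug floor side",atz("side",(268.9,214.2),.007))
E
```

```text
top [(array([203,  37,  19,  15, 199], dtype=int32), array([211.724,  43.784])), (array([227,  38,  20,  15, 216], dtype=int32), array([236.486,  44.463])), (array([482,  77,   7,  10,  32], dtype=int32), array([484.531,  82.031])), (array([487,  90,  25,   9, 124], dtype=int32), array([497.492,  94.032])), (array([463,  97,  28,  16, 100], dtype=int32), array([472.85, 106.43])), (array([497, 101,  10,   5,  26], dtype=int32), array([501.885, 103.5  ])), (array([ 427,  135,   85,   87, 4823], dtype=int32), array([471.604, 178.197])), (array([204, 170,   9,  12,  71], dtype=int32), array([208.296, 175.465])), (array([104, 265,  11,   6,  21], dtype=int32), array([108.952, 267.524])), (array([138, 267,   7,   3,  13], dtype=int32), array([140.769, 268.154])), (array([146, 266,   4,   4,   9], dtype=int32), array([148.111, 267.667])), (array([ 58, 271,   8,   6,  23], dtype=int32), array([ 61.217, 273.217])), (array([ 64, 271,  62,  19, 332], dtype=int32), array([ 96.018, 279.943])), (array([ 97, 272,  16,   4,  24], dtype=int32), array([104.458, 273.042])), (array([124, 278,  13,   7, 
[... 2820 characters left out ...]
ype=int32), array([337.052, 368.103])), (array([309, 363,   6,  10,  20], dtype=int32), array([310.9 , 367.85])), (array([268, 365,  15,  19,  79], dtype=int32), array([274.456, 375.013])), (array([314, 367,  14,   8,  30], dtype=int32), array([320.133, 371.567])), (array([434, 366,  26,  18, 241], dtype=int32), array([444.324, 375.378])), (array([260, 371,   7,  13,  33], dtype=int32), array([262.333, 378.394])), (array([497, 377,   5,   7,  16], dtype=int32), array([498.812, 381.   ])), (array([488, 378,   7,   6,  24], dtype=int32), array([490.625, 381.167]))]
pot floor [0.454 0.249 0.005] (array([0.451, 0.248, 0.01 ]), np.float64(0.0040612121364306634))
mug floor side [0.444 0.084 0.007]
```

View pics/tz.png

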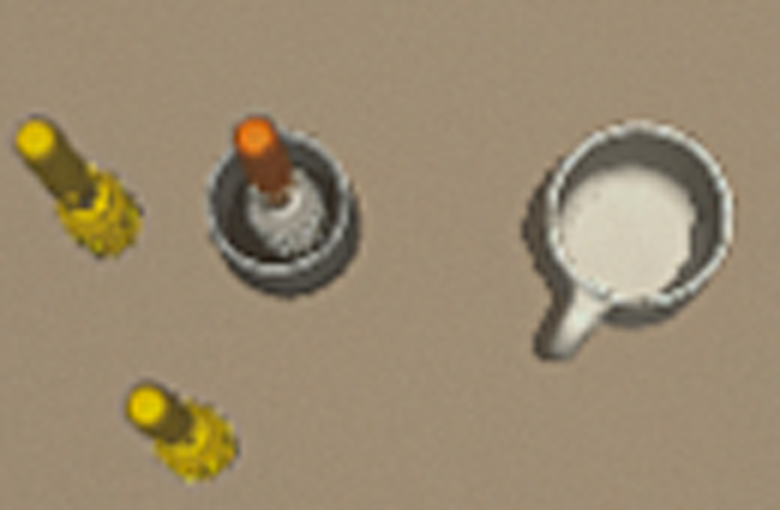

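View pics/sz.png

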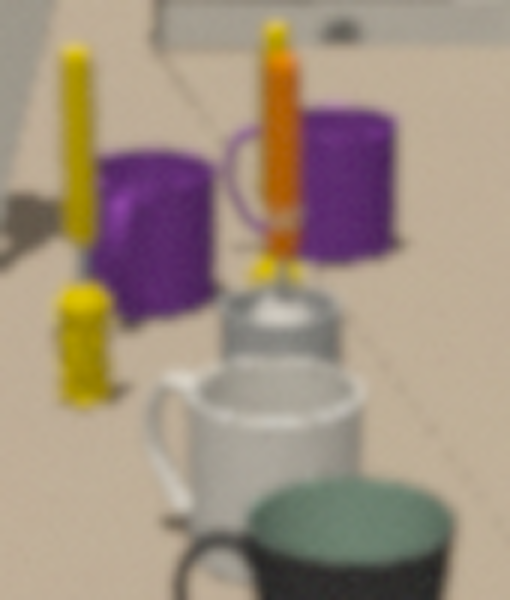

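```bash
python3 - <<'E'
from h import *
np.set_printoptions(precision=3,suppress=True)
print("pot rim",atz("top",(211.5,183),.072))
print("mug rim",atz("top",(271.4,185.4),.088),atz("side",(270.8,190.2),.088),"floor",atz("top",(269.5,189),.007))
print("handle top",atz("top",(207.2,171.9),.203),tri((271.8,133.8),(207.2,171.9)))
print("handle low",tri((272,167.5),(211,180.5)))
print("head top",atz("top",(212.3,185),.073))
print("yellow tops",atz("top",(170.8,172.7),.2),atz("top",(189.5,217.5),.2))
print("teal",atz("top",(329,178),.094),"glass",atz("top",(373,186),.05))
for X in [(.482,.267,.203),(.46,.253,.08)]: print(P("top",X),P("side",X))
E
```

```text
pot rim [0.457 0.25  0.072]
mug rim [0.45  0.083 0.088] [0.45  0.073 0.088] floor [0.454 0.083 0.007]
handle top [0.46  0.25  0.203] (array([0.458, 0.25 , 0.21 ]), np.float64(0.0016148997406104431))
handle low (array([0.458, 0.249, 0.098]), np.float64(0.0009717186757535122))
head top [0.451 0.248 0.073]
yellow tops [0.457 0.341 0.2  ] [0.346 0.291 0.2  ]
teal [ 0.472 -0.077  0.094] glass [ 0.46  -0.213  0.05 ]
[200.788 163.221] [279.437 134.518]
[210.235 181.339] [272.565 172.264]
```

```bash
python3 -m jog '[{"tz":-30,"jaw":50},{"tz":-30,"tx":-10,"ty":-5},{"tx":-40,"ty":-30},{"tx":-45,"ty":-30},{"tx":-45,"ty":-30},{"tx":-45,"ty":-30},{"tx":-45,"ty":-30},{"tx":-45,"ty":-30},{"tx":-45,"ty":-30},{"tx":-31,"ty":-24}]' 40
```

```text
$[0]: bad value
```

```bash
python3 -m jog '[{"tx":0,"ty":0,"tz":-30,"wx":0,"wy":0,"wz":0,"jaw":50},{"tx":-10,"ty":-5,"tz":-30,"wx":0,"wy":0,"wz":0,"jaw":50},{"tx":-40,"ty":-30,"tz":0,"wx":0,"wy":0,"wz":0,"jaw":50},{"tx":-45,"ty":-30,"tz":0,"wx":0,"wy":0,"wz":0,"jaw":50},{"tx":-45,"ty":-30,"tz":0,"wx":0,"wy":0,"wz":0,"jaw":50},{"tx":-45,"ty":-30,"tz":0,"wx":0,"wy":0,"wz":0,"jaw":50},{"tx":-45,"ty":-30,"tz":0,"wx":0,"wy":0,"wz":0,"jaw":50},{"tx":-45,"ty":-30,"tz":0,"wx":0,"wy":0,"wz":0,"jaw":50},{"tx":-45,"ty":-30,"tz":0,"wx":0,"wy":0,"wz":0,"jaw":50},{"tx":-31,"ty":-24,"tz":0,"wx":0,"wy":0,"wz":0,"jaw":50}]' 40
```

```text
clock: 2.25
eef_pos: [0.4593, 0.2479, 0.2914]
eef_rot: [[-0.944, 0.329, 0.0], [0.329, 0.944, -0.0], [-0.0, 0.0, -1.0]]
ft_force: [0.9, 0.2, 0.6]
width: 0.583
grasp_force: 0.0
```

```bash
python3 -m jog '[{"tx":0,"ty":1,"tz":20,"wx":0,"wy":0,"wz":0,"jaw":50},{"tx":1,"ty":1,"tz":20,"wx":0,"wy":0,"wz":0,"jaw":50},{"tx":0,"ty":0,"tz":15,"wx":0,"wy":0,"wz":0,"jaw":50},{"tx":0,"ty":0,"tz":15,"wx":0,"wy":0,"wz":0,"jaw":50},{"tx":0,"ty":0,"tz":15,"wx":0,"wy":0,"wz":0,"jaw":50},{"tx":0,"ty":0,"tz":15,"wx":0,"wy":0,"wz":0,"jaw":50},{"tx":0,"ty":0,"tz":15,"wx":0,"wy":0,"wz":0,"jaw":50},{"tx":0,"ty":0,"tz":12,"wx":0,"wy":0,"wz":0,"jaw":50},{"tx":0,"ty":0,"tz":0,"wx":0,"wy":0,"wz":0,"jaw":50},{"tx":0,"ty":0,"tz":0,"wx":0,"wy":0,"wz":0,"jaw":50}]' 40
python3 - <<'E'
from h import *
s=snap("side","s1")[70:225,200:330];t=snap("top","t1")[130:235,150:300]
a=cv2.resize(s,None,fx=3,fy=3);b=cv2.resize(t,None,fx=2.6,fy=2.6)
c=np.zeros((max(a.shape[0],b.shape[0]),a.shape[1]+b.shape[1],3),np.uint8);c[:a.shape[0],:a.shape[1]]=a;c[:b.shape[0],a.shape[1]:]=b
cv2.imwrite("pics/c1.png",c[:,:,::-1])
E
```

```text
clock: 3.5
eef_pos: [0.458, 0.252, 0.1646]
eef_rot: [[-0.945, 0.328, 0.0], [0.328, 0.945, 0.0], [-0.0, 0.0, -1.0]]
ft_force: [0.7, 0.4, 0.1]
width: 0.582
grasp_force: 0.0
```

View pics/c1.png

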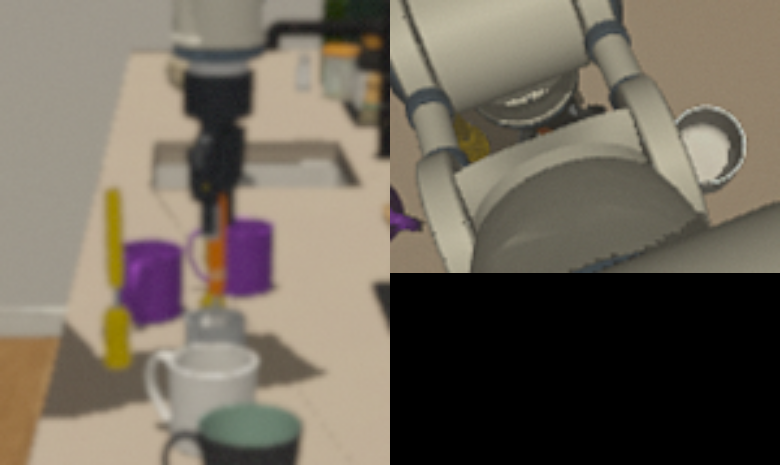

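The handle (222,215 in the crop) stands between the fingers, and the near finger at (209,215) is offset by the tool yaw as expected. I'll close.

```bash
python3 -m jog '[{"tx":0,"ty":0,"tz":0,"wx":0,"wy":0,"wz":0,"jaw":10},{"tx":0,"ty":0,"tz":0,"wx":0,"wy":0,"wz":0,"jaw":10},{"tx":0,"ty":0,"tz":0,"wx":0,"wy":0,"wz":0,"jaw":10},{"tx":0,"ty":0,"tz":0,"wx":0,"wy":0,"wz":0,"jaw":10},{"tx":0,"ty":0,"tz":0,"wx":0,"wy":0,"wz":0,"jaw":10},{"tx":0,"ty":0,"tz":0,"wx":0,"wy":0,"wz":0,"jaw":10},{"tx":0,"ty":0,"tz":-3,"wx":0,"wy":0,"wz":0,"jaw":10},{"tx":0,"ty":0,"tz":-10,"wx":0,"wy":0,"wz":0,"jaw":10},{"tx":0,"ty":0,"tz":-15,"wx":0,"wy":0,"wz":0,"jaw":10},{"tx":0,"ty":0,"tz":-15,"wx":0,"wy":0,"wz":0,"jaw":10}]' 50
```

```text
clock: 4.85
eef_pos: [0.458, 0.252, 0.2087]
eef_rot: [[-0.945, 0.328, 0.001], [0.328, 0.945, 0.0], [-0.001, 0.0, -1.0]]
ft_force: [-0.5, 0.4, 0.2]
width: 0.222
grasp_force: 48.9
```

```bash
python3 -m jog '[{"tx":0,"ty":0,"tz":-25,"wx":0,"wy":0,"wz":0,"jaw":10},{"tx":0,"ty":0,"tz":-30,"wx":0,"wy":0,"wz":0,"jaw":10},{"tx":0,"ty":0,"tz":-30,"wx":0,"wy":0,"wz":0,"jaw":10},{"tx":-5,"ty":-18,"tz":-5,"wx":0,"wy":0,"wz":0,"jaw":10},{"tx":-9,"ty":-30,"tz":0,"wx":0,"wy":0,"wz":0,"jaw":10},{"tx":-9,"ty":-30,"tz":0,"wx":0,"wy":0,"wz":0,"jaw":10},{"tx":-9,"ty":-30,"tz":0,"wx":0,"wy":0,"wz":0,"jaw":10},{"tx":-9,"ty":-30,"tz":0,"wx":0,"wy":0,"wz":0,"jaw":10},{"tx":-9,"ty":-26,"tz":0,"wx":0,"wy":0,"wz":0,"jaw":10},{"tx":0,"ty":0,"tz":0,"wx":0,"wy":0,"wz":0,"jaw":10}]' 50
python3 - <<'E'
from h import *
np.set_printoptions(precision=3,suppress=True)
s=snap("side","s2")[70:225,200:330];t=snap("top","t2")[130:235,190:330]
a=cv2.resize(s,None,fx=3.5,fy=3.5);b=cv2.resize(t,None,fx=2.4,fy=2.4)
c=np.zeros((max(a.shape[0],b.shape[0]),a.shape[1]+b.shape[1],3),np.uint8);c[:a.shape[0],:a.shape[1]]=a;c[:b.shape[0],a.shape[1]:]=b
cv2.imwrite("pics/c2.png",c[:,:,::-1])
p=np.array(r.state()["eef_pos"]);
for d in(.0,-.11,-.159): print(P("side",p+[0,0,d]),P("top",p+[0,0,d]))
for c in("side","top"):print([(np.round(d["rect"]),d["conf"]) for d in r.recognise(c,"bottle_brush")],[(np.round(d["centre"],1),d["conf"]) for d in r.landmark_of(c,"bottle_brush")])
E
```

```text
clock: 6.1
eef_pos: [0.4506, 0.0785, 0.297]
eef_rot: [[-0.944, 0.33, -0.001], [0.33, 0.944, -0.0], [0.001, -0.001, -1.0]]
ft_force: [-0.6, 0.1, -1.1]
width: 0.217
grasp_force: 49.0
[271.324 117.782] [278.838 168.282]
[271.229 156.573] [275.098 177.928]
[271.189 173.025] [273.677 181.591]
[(array([268., 118.,   8.,  59.]), 0.93), (array([231., 133.,  14.,  58.]), 0.55)] [(array([238.3, 190.5]), 0.92), (array([270.4, 176.4]), 0.84)]
[(array([170., 169.,  19.,  24.]), 0.59), (array([188., 210.,  18.,  24.]), 0.45), (array([267., 170.,  16.,  16.]), 0.44)] [(array([273.5, 185.5]), 0.66), (array([202.3, 221.5]), 0.66), (array([183.1, 190.8]), 0.56)]
```

View pics/c2.png

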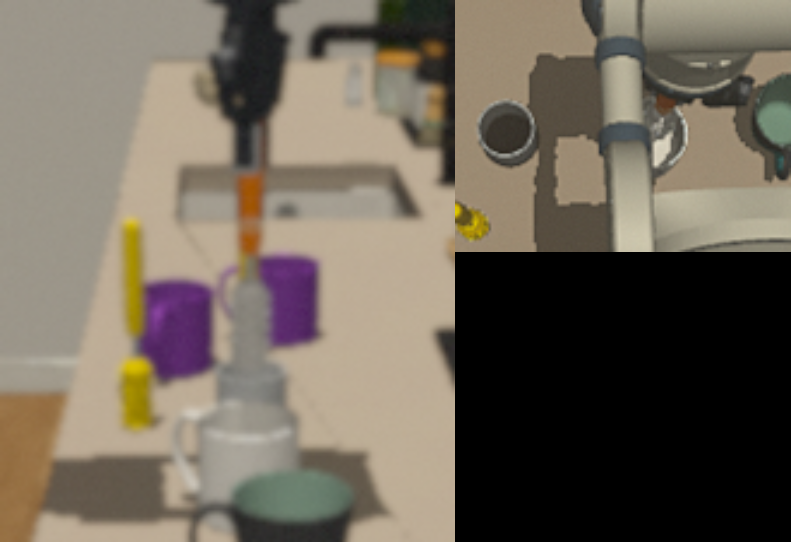

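Brush hangs vertical from the gripper (head end at about (271.6,177)), centred over the mug in the side view; the top view shows it over the mug's left part, so I shift a few mm and lower it.

```bash
python3 -m jog '[{"tx":0,"ty":3,"tz":10,"wx":0,"wy":0,"wz":0,"jaw":10},{"tx":0,"ty":0,"tz":16,"wx":0,"wy":0,"wz":0,"jaw":10},{"tx":0,"ty":0,"tz":16,"wx":0,"wy":0,"wz":0,"jaw":10},{"tx":0,"ty":0,"tz":16,"wx":0,"wy":0,"wz":0,"jaw":10},{"tx":0,"ty":0,"tz":16,"wx":0,"wy":0,"wz":0,"jaw":10},{"tx":0,"ty":0,"tz":16,"wx":0,"wy":0,"wz":0,"jaw":10},{"tx":0,"ty":0,"tz":12,"wx":0,"wy":0,"wz":0,"jaw":10},{"tx":0,"ty":0,"tz":5,"wx":0,"wy":0,"wz":0,"jaw":10},{"tx":0,"ty":0,"tz":0,"wx":0,"wy":0,"wz":0,"jaw":10},{"tx":0,"ty":0,"tz":0,"wx":0,"wy":0,"wz":0,"jaw":10}]' 50
python3 - <<'E'
from h import *
np.set_printoptions(precision=3,suppress=True)
s=snap("side","s3")[90:225,200:330];t=snap("top","t3")[130:235,190:330]
a=cv2.resize(s,None,fx=3.5,fy=3.5);b=cv2.resize(t,None,fx=2.4,fy=2.4)
c=np.zeros((max(a.shape[0],b.shape[0]),a.shape[1]+b.shape[1],3),np.uint8);c[:a.shape[0],:a.shape[1]]=a;c[:b.shape[0],a.shape[1]:]=b
cv2.imwrite("pics/c3.png",c[:,:,::-1])
print(tri((270.4,176.4),(273.5,185.5)))
E
```

```text
clock: 7.65
eef_pos: [0.4526, 0.0835, 0.1907]
eef_rot: [[-0.945, 0.328, 0.001], [0.328, 0.945, 0.0], [-0.001, 0.0, -1.0]]
ft_force: [-0.9, 0.6, -0.6]
width: 0.22
grasp_force: 49.0
(array([0.446, 0.08 , 0.127]), np.float64(0.00632764114401987))
```

View pics/c3.png

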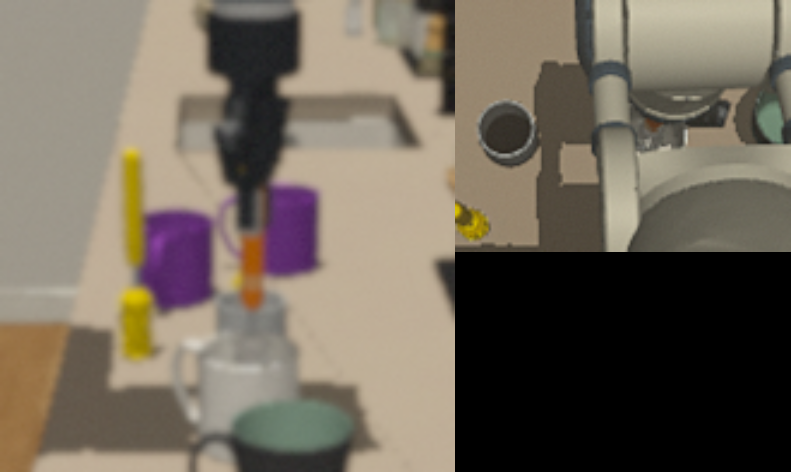

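Brush is inside the mug without contact force, mug unmoved.

```bash
python3 -m jog '[{"tx":0,"ty":0,"tz":5,"wx":0,"wy":0,"wz":0,"jaw":10},{"tx":0,"ty":0,"tz":4,"wx":0,"wy":0,"wz":0,"jaw":10},{"tx":0,"ty":0,"tz":3,"wx":0,"wy":0,"wz":0,"jaw":10},{"tx":0,"ty":0,"tz":2,"wx":0,"wy":0,"wz":0,"jaw":10},{"tx":0,"ty":0,"tz":0,"wx":0,"wy":0,"wz":0,"jaw":10},{"tx":0,"ty":0,"tz":0,"wx":0,"wy":0,"wz":0,"jaw":10},{"tx":0,"ty":0,"tz":0,"wx":0,"wy":0,"wz":0,"jaw":10},{"tx":0,"ty":0,"tz":0,"wx":0,"wy":0,"wz":0,"jaw":10},{"tx":0,"ty":0,"tz":0,"wx":0,"wy":0,"wz":0,"jaw":10},{"tx":0,"ty":0,"tz":0,"wx":0,"wy":0,"wz":0,"jaw":10}]' 50
python3 - <<'E'
from h import *
im=snap("side","s4");h=cv2.cvtColor(im,cv2.COLOR_RGB2HSV)
m=cv2.inRange(h[100:230,255:290],(2,150,90),(15,255,255));n,l,st,ce=cv2.connectedComponentsWithStats(m);print(st[1:]+[255,100,0,0,0])
for z in(.10,.11,.12,.13): print(z,P("side",(.4526,.0835,z)))
E
```

```text
clock: 9.0
eef_pos: [0.4523, 0.0834, 0.1763]
eef_rot: [[-0.945, 0.328, -0.0], [0.328, 0.945, 0.0], [0.0, 0.0, -1.0]]
ft_force: [0.2, -0.5, -0.7]
width: 0.217
grasp_force: 49.0
[[269 163   6  12  40]
 [269 176   5   7  25]]
0.1 [271.72215545 185.06017602]
0.11 [271.73178317 181.8239243 ]
0.12 [271.74146837 178.56835075]
0.13 [271.75121157 175.29328179]
```

```bash
python3 -m jog '[{"tx":0,"ty":0,"tz":2,"wx":0,"wy":0,"wz":0,"jaw":10},{"tx":0,"ty":0,"tz":0,"wx":0,"wy":0,"wz":0,"jaw":10},{"tx":0,"ty":0,"tz":-16,"wx":0,"wy":0,"wz":0,"jaw":10},{"tx":0,"ty":0,"tz":-18,"wx":0,"wy":0,"wz":0,"jaw":10},{"tx":0,"ty":0,"tz":-18,"wx":0,"wy":0,"wz":0,"jaw":10},{"tx":0,"ty":0,"tz":0,"wx":0,"wy":0,"wz":0,"jaw":10},{"tx":0,"ty":0,"tz":0,"wx":0,"wy":0,"wz":0,"jaw":10},{"tx":0,"ty":0,"tz":18,"wx":0,"wy":0,"wz":0,"jaw":10},{"tx":0,"ty":0,"tz":18,"wx":0,"wy":0,"wz":0,"jaw":10},{"tx":0,"ty":0,"tz":13,"wx":0,"wy":0,"wz":0,"jaw":10}]' 50
python3 -m jog '[{"tx":0,"ty":0,"tz":3,"wx":0,"wy":0,"wz":0,"jaw":10},{"tx":0,"ty":0,"tz":0,"wx":0,"wy":0,"wz":0,"jaw":10},{"tx":0,"ty":0,"tz":0,"wx":0,"wy":0,"wz":0,"jaw":10},{"tx":0,"ty":0,"tz":0,"wx":0,"wy":0,"wz":0,"jaw":10},{"tx":0,"ty":0,"tz":-18,"wx":0,"wy":0,"wz":0,"jaw":10},{"tx":0,"ty":0,"tz":-18,"wx":0,"wy":0,"wz":0,"jaw":10},{"tx":0,"ty":0,"tz":-16,"wx":0,"wy":0,"wz":0,"jaw":10},{"tx":0,"ty":0,"tz":0,"wx":0,"wy":0,"wz":0,"jaw":10},{"tx":0,"ty":0,"tz":0,"wx":0,"wy":0,"wz":0,"jaw":10},{"tx":0,"ty":0,"tz":0,"wx":0,"wy":0,"wz":0,"jaw":10}]' 50
python3 -m jog '[{"tx":0,"ty":0,"tz":18,"wx":0,"wy":0,"wz":0,"jaw":10},{"tx":0,"ty":0,"tz":18,"wx":0,"wy":0,"wz":0,"jaw":10},{"tx":0,"ty":0,"tz":12,"wx":0,"wy":0,"wz":0,"jaw":10},{"tx":0,"ty":0,"tz":4,"wx":0,"wy":0,"wz":0,"jaw":10},{"tx":0,"ty":0,"tz":0,"wx":0,"wy":0,"wz":0,"jaw":10},{"tx":0,"ty":0,"tz":0,"wx":0,"wy":0,"wz":0,"jaw":10},{"tx":0,"ty":0,"tz":0,"wx":0,"wy":0,"wz":0,"jaw":10},{"tx":0,"ty":0,"tz":0,"wx":0,"wy":0,"wz":0,"jaw":10},{"tx":0,"ty":0,"tz":0,"wx":0,"wy":0,"wz":0,"jaw":10},{"tx":0,"ty":0,"tz":0,"wx":0,"wy":0,"wz":0,"jaw":10}]' 50
python3 -c "
from h import *
im=snap('side','s5');h=cv2.cvtColor(im,cv2.COLOR_RGB2HSV)
m=cv2.inRange(h[100:230,255:290],(2,150,90),(15,255,255));n,l,st,ce=cv2.connectedComponentsWithStats(m);print(st[1:]+[255,100,0,0,0])
print([(d['rect'],d['conf']) for d in r.recognise('side','white_mug_floor')])"
```

```text
clock: 10.3
eef_pos: [0.4517, 0.0834, 0.1759]
eef_rot: [[-0.945, 0.328, -0.002], [0.328, 0.945, -0.0], [0.002, -0.001, -1.0]]
ft_force: [0.3, -0.0, -1.7]
width: 0.221
grasp_force: 49.0
clock: 11.55
eef_pos: [0.452, 0.0834, 0.2257]
eef_rot: [[-0.945, 0.328, -0.001], [0.328, 0.945, -0.0], [0.001, -0.0, -1.0]]
ft_force: [0.1, 0.3, -0.5]
width: 0.217
grasp_force: 49.0
clock: 12.8
eef_pos: [0.4523, 0.0834, 0.1743]
eef_rot: [[-0.945, 0.328, 0.0], [0.328, 0.945, 0.0], [-0.0, 0.0, -1.0]]
ft_force: [0.8, -0.2, -0.6]
width: 0.219
grasp_force: 49.0
[[269 163   6  12  41]
 [269 178   5   5  21]]
[([277.7, 141.9, 15.2, 30.3], 0.82), ([250.0, 185.0, 34.1, 33.9], 0.75), ([240.4, 146.0, 23.3, 31.1], 0.58)]
```

```bash
python3 -m jog '[{"tx":0,"ty":0,"tz":1,"wx":0,"wy":0,"wz":0,"jaw":10},{"tx":0,"ty":0,"tz":1,"wx":0,"wy":0,"wz":0,"jaw":10},{"tx":0,"ty":0,"tz":1,"wx":0,"wy":0,"wz":0,"jaw":10},{"tx":0,"ty":0,"tz":1,"wx":0,"wy":0,"wz":0,"jaw":10},{"tx":0,"ty":0,"tz":1,"wx":0,"wy":0,"wz":0,"jaw":10},{"tx":0,"ty":0,"tz":1,"wx":0,"wy":0,"wz":0,"jaw":10},{"tx":0,"ty":0,"tz":0,"wx":0,"wy":0,"wz":0,"jaw":10},{"tx":0,"ty":0,"tz":0,"wx":0,"wy":0,"wz":0,"jaw":10},{"tx":0,"ty":0,"tz":0,"wx":0,"wy":0,"wz":0,"jaw":10},{"tx":0,"ty":0,"tz":0,"wx":0,"wy":0,"wz":0,"jaw":10}]' 50
```

```text
clock: 14.15
eef_pos: [0.4523, 0.0834, 0.1683]
eef_rot: [[-0.945, 0.328, 0.0], [0.328, 0.945, -0.0], [-0.0, 0.0, -1.0]]
ft_force: [-0.9, 0.7, -0.7]
width: 0.217
grasp_force: 49.0
```

The end is about 2 mm above the floor. There is plenty of time, so I'll add two more strokes to this deeper bottom for certainty.

```bash
for i in 1 ; do :; done
python3 -m jog '[{"tx":0,"ty":0,"tz":-18,"wx":0,"wy":0,"wz":0,"jaw":10},{"tx":0,"ty":0,"tz":-18,"wx":0,"wy":0,"wz":0,"jaw":10},{"tx":0,"ty":0,"tz":-16,"wx":0,"wy":0,"wz":0,"jaw":10},{"tx":0,"ty":0,"tz":0,"wx":0,"wy":0,"wz":0,"jaw":10},{"tx":0,"ty":0,"tz":0,"wx":0,"wy":0,"wz":0,"jaw":10},{"tx":0,"ty":0,"tz":18,"wx":0,"wy":0,"wz":0,"jaw":10},{"tx":0,"ty":0,"tz":18,"wx":0,"wy":0,"wz":0,"jaw":10},{"tx":0,"ty":0,"tz":16,"wx":0,"wy":0,"wz":0,"jaw":10},{"tx":0,"ty":0,"tz":0,"wx":0,"wy":0,"wz":0,"jaw":10},{"tx":0,"ty":0,"tz":0,"wx":0,"wy":0,"wz":0,"jaw":10}]' 50
python3 -m jog '[{"tx":0,"ty":0,"tz":-18,"wx":0,"wy":0,"wz":0,"jaw":10},{"tx":0,"ty":0,"tz":-18,"wx":0,"wy":0,"wz":0,"jaw":10},{"tx":0,"ty":0,"tz":-16,"wx":0,"wy":0,"wz":0,"jaw":10},{"tx":0,"ty":0,"tz":0,"wx":0,"wy":0,"wz":0,"jaw":10},{"tx":0,"ty":0,"tz":0,"wx":0,"wy":0,"wz":0,"jaw":10},{"tx":0,"ty":0,"tz":18,"wx":0,"wy":0,"wz":0,"jaw":10},{"tx":0,"ty":0,"tz":18,"wx":0,"wy":0,"wz":0,"jaw":10},{"tx":0,"ty":0,"tz":16,"wx":0,"wy":0,"wz":0,"jaw":10},{"tx":0,"ty":0,"tz":0,"wx":0,"wy":0,"wz":0,"jaw":10},{"tx":0,"ty":0,"tz":0,"wx":0,"wy":0,"wz":0,"jaw":10}]' 50
python3 -m jog '[{"tx":0,"ty":0,"tz":-15,"wx":0,"wy":0,"wz":0,"jaw":10},{"tx":0,"ty":0,"tz":-18,"wx":0,"wy":0,"wz":0,"jaw":10},{"tx":0,"ty":0,"tz":-18,"wx":0,"wy":0,"wz":0,"jaw":10},{"tx":0,"ty":0,"tz":-18,"wx":0,"wy":0,"wz":0,"jaw":10},{"tx":0,"ty":0,"tz":-18,"wx":0,"wy":0,"wz":0,"jaw":10},{"tx":0,"ty":0,"tz":-18,"wx":0,"wy":0,"wz":0,"jaw":10},{"tx":0,"ty":0,"tz":-15,"wx":0,"wy":0,"wz":0,"jaw":10},{"tx":0,"ty":0,"tz":-7,"wx":0,"wy":0,"wz":0,"jaw":10},{"tx":0,"ty":0,"tz":0,"wx":0,"wy":0,"wz":0,"jaw":10},{"tx":0,"ty":0,"tz":0,"wx":0,"wy":0,"wz":0,"jaw":10}]' 50
```

```text
clock: 15.4
eef_pos: [0.452, 0.0834, 0.1678]
eef_rot: [[-0.945, 0.328, -0.001], [0.328, 0.945, -0.0], [0.001, -0.0, -1.0]]
ft_force: [-0.2, -0.1, -0.9]
width: 0.219
grasp_force: 49.0
clock: 16.65
eef_pos: [0.4521, 0.0834, 0.1681]
eef_rot: [[-0.945, 0.328, -0.001], [0.328, 0.945, -0.0], [0.001, -0.0, -1.0]]
ft_force: [-0.6, -0.3, -1.6]
width: 0.221
grasp_force: 48.9
clock: 17.9
eef_pos: [0.452, 0.0834, 0.2947]
eef_rot: [[-0.945, 0.328, -0.001], [0.328, 0.945, -0.0], [0.001, -0.0, -1.0]]
ft_force: [-0.3, 0.8, -0.5]
width: 0.219
grasp_force: 49.0
```

```bash
python3 -m jog '[{"tx":6,"ty":20,"tz":0,"wx":0,"wy":0,"wz":0,"jaw":10},{"tx":9,"ty":30,"tz":0,"wx":0,"wy":0,"wz":0,"jaw":10},{"tx":9,"ty":30,"tz":0,"wx":0,"wy":0,"wz":0,"jaw":10},{"tx":9,"ty":30,"tz":0,"wx":0,"wy":0,"wz":0,"jaw":10},{"tx":9,"ty":30,"tz":0,"wx":0,"wy":0,"wz":0,"jaw":10},{"tx":7,"ty":20,"tz":0,"wx":0,"wy":0,"wz":0,"jaw":10},{"tx":0,"ty":0,"tz":0,"wx":0,"wy":0,"wz":0,"jaw":10},{"tx":0,"ty":0,"tz":15,"wx":0,"wy":0,"wz":0,"jaw":10},{"tx":0,"ty":0,"tz":10,"wx":0,"wy":0,"wz":0,"jaw":10},{"tx":0,"ty":0,"tz":5,"wx":0,"wy":0,"wz":0,"jaw":10}]' 50
python3 -c "
from h import *
np.set_printoptions(precision=3,suppress=True)
s=snap('side','s6')[90:225,200:330];t=snap('top','t6')[130:235,150:330]
a=cv2.resize(s,None,fx=3.5,fy=3.5);b=cv2.resize(t,None,fx=1.9,fy=1.9)
c=np.zeros((a.shape[0],a.shape[1]+b.shape[1],3),np.uint8);c[:,:a.shape[1]]=a;c[:b.shape[0],a.shape[1]:]=b
cv2.imwrite('pics/c6.png',c[:,:,::-1])"
```

```text
clock: 19.15
eef_pos: [0.4581, 0.2499, 0.2641]
eef_rot: [[-0.945, 0.328, -0.001], [0.328, 0.945, -0.001], [0.001, -0.001, -1.0]]
ft_force: [-0.0, 0.1, -1.0]
width: 0.219
grasp_force: 49.1
```

View pics/c6.png

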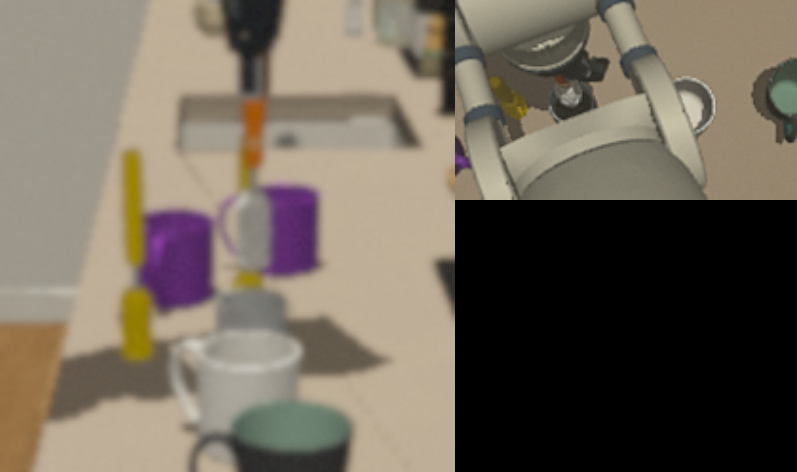

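The brush end (254,265 in the crop) hangs over the pot (251,295), about 2 mm off in x. The mug is standing unchanged. Lowering.

```bash
python3 -m jog '[{"tx":1,"ty":0,"tz":12,"wx":0,"wy":0,"wz":0,"jaw":10},{"tx":0,"ty":0,"tz":15,"wx":0,"wy":0,"wz":0,"jaw":10},{"tx":0,"ty":0,"tz":15,"wx":0,"wy":0,"wz":0,"jaw":10},{"tx":0,"ty":0,"tz":15,"wx":0,"wy":0,"wz":0,"jaw":10},{"tx":0,"ty":0,"tz":15,"wx":0,"wy":0,"wz":0,"jaw":10},{"tx":0,"ty":0,"tz":13,"wx":0,"wy":0,"wz":0,"jaw":10},{"tx":0,"ty":0,"tz":8,"wx":0,"wy":0,"wz":0,"jaw":10},{"tx":0,"ty":0,"tz":2,"wx":0,"wy":0,"wz":0,"jaw":10},{"tx":0,"ty":0,"tz":0,"wx":0,"wy":0,"wz":0,"jaw":10},{"tx":0,"ty":0,"tz":0,"wx":0,"wy":0,"wz":0,"jaw":10}]' 50
```

```text
clock: 20.5
eef_pos: [0.4577, 0.2511, 0.1707]
eef_rot: [[-0.945, 0.328, 0.001], [0.328, 0.945, 0.0], [-0.001, 0.0, -1.0]]
ft_force: [-0.1, 0.2, -1.2]
width: 0.218
grasp_force: 49.0
```

```bash
python3 -m jog '[{"tx":0,"ty":0,"tz":2,"wx":0,"wy":0,"wz":0,"jaw":10},{"tx":0,"ty":0,"tz":2,"wx":0,"wy":0,"wz":0,"jaw":10},{"tx":0,"ty":0,"tz":1,"wx":0,"wy":0,"wz":0,"jaw":10},{"tx":0,"ty":0,"tz":0,"wx":0,"wy":0,"wz":0,"jaw":25},{"tx":0,"ty":0,"tz":0,"wx":0,"wy":0,"wz":0,"jaw":30},{"tx":0,"ty":0,"tz":0,"wx":0,"wy":0,"wz":0,"jaw":40},{"tx":0,"ty":0,"tz":0,"wx":0,"wy":0,"wz":0,"jaw":60},{"tx":0,"ty":0,"tz":0,"wx":0,"wy":0,"wz":0,"jaw":60},{"tx":0,"ty":0,"tz":0,"wx":0,"wy":0,"wz":0,"jaw":60},{"tx":0,"ty":0,"tz":0,"wx":0,"wy":0,"wz":0,"jaw":60}]' 50
python3 -m jog '[{"tx":0,"ty":0,"tz":-5,"wx":0,"wy":0,"wz":0,"jaw":60},{"tx":0,"ty":0,"tz":-12,"wx":0,"wy":0,"wz":0,"jaw":60},{"tx":0,"ty":0,"tz":-20,"wx":0,"wy":0,"wz":0,"jaw":60},{"tx":0,"ty":0,"tz":-25,"wx":0,"wy":0,"wz":0,"jaw":60},{"tx":0,"ty":0,"tz":-25,"wx":0,"wy":0,"wz":0,"jaw":60},{"tx":0,"ty":0,"tz":-25,"wx":0,"wy":0,"wz":0,"jaw":60},{"tx":0,"ty":0,"tz":-20,"wx":0,"wy":0,"wz":0,"jaw":60},{"tx":0,"ty":0,"tz":-8,"wx":0,"wy":0,"wz":0,"jaw":60},{"tx":0,"ty":0,"tz":0,"wx":0,"wy":0,"wz":0,"jaw":60},{"tx":0,"ty":0,"tz":0,"wx":0,"wy":0,"wz":0,"jaw":60}]' 50
python3 -c "
from h import *
s=snap('side','s7')[90:225,200:330];t=snap('top','t7')[130:235,150:330]
a=cv2.resize(s,None,fx=3.5,fy=3.5);b=cv2.resize(t,None,fx=1.9,fy=1.9)
c=np.zeros((a.shape[0],a.shape[1]+b.shape[1],3),np.uint8);c[:,:a.shape[1]]=a;c[:b.shape[0],a.shape[1]:]=b
cv2.imwrite('pics/c7.png',c[:,:,::-1])"
```

```text
clock: 21.75
eef_pos: [0.4574, 0.2509, 0.1653]
eef_rot: [[-0.945, 0.328, -0.0], [0.328, 0.945, -0.0], [0.0, -0.0, -1.0]]
ft_force: [-0.5, -0.4, 1.0]
width: 0.703
grasp_force: 0.0
clock: 23.0
eef_pos: [0.4571, 0.2508, 0.3046]
eef_rot: [[-0.945, 0.328, -0.001], [0.328, 0.945, -0.0], [0.001, -0.001, -1.0]]
ft_force: [0.0, 0.0, -0.6]
width: 0.701
grasp_force: 0.0
```

View pics/c7.png

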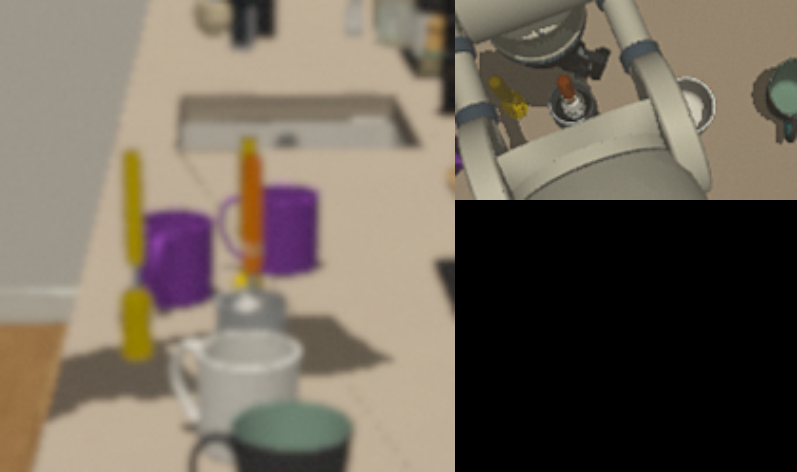

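The brush stands upright in the pot (handle top at (252,155), same place as at the start), released. The gripper is clear above it, and the mugs are unmoved.

```bash
python3 -c "
from cell import r
print(r.sign_off())"
```

```text
the job is handed in; nothing more can be done
None
```

I cleaned the white mug with the orange brush (at least three strokes to the bottom), put it back upright in its steel pot and let go; the last pictures showed no movement of the white and teal mugs, I did not check the glass again, and the job is handed in with no verdict returned.

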